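# Clamp a deep-well plate in the bench screw press

## Robot

A 6-joint arm with a two-finger parallel gripper is mounted at the origin on the work surface. World frame = base frame: x ahead of the robot, y to its left, z up, the work surface at z = 0. Lengths are in m, angles in rad, forces in N, time in s.
With the tool pointing down it reaches from about 0.35 to 0.775 m from the base axis. Payload 7.3 kg.
Tool frame: the origin (TCP) lies at the centre of the arm's flange, where the gripper is bolted on; the fingertips stand 178 mm ahead of it and the grasp point (between the pads) lies 159 mm ahead of it; z points along the fingers, y is the line along which they close (so a half turn about z gives the same grasp; the last joint's range is limited). The gripper opens to 92 mm and grips with 3 to 60 N. Pads are 19 mm wide; open, the fingers measure 130 mm over their backs; the gripper's body (75 mm by 190 mm) begins 47 mm behind the grasp point.
Start: joints at [-1.251, 0.342, 1.524, -0, 1.275, -0.146], TCP at [0.236, -0.469, 0.405] pointing down, gripper open.
Joint ranges: [-2.53, 2.53], [-0.77, 2.02], [0.04, 2.7], [-1, 4.14], [0.28, 2.66], [-3.11, 3.11]. Speed limits (rad/s): [2.57, 2.57, 3.14, 3.14, 3.14, 3.14].

## Interface

Orientations are given as [roll, pitch, yaw] about the fixed x, y, z axes, in that order (R = Rz(yaw) Ry(pitch) Rx(roll)).
In Python, from cell import telemetry, vision, ticket gives the robot as it stands.
- The arm moves only by the shell command python3 -m crank 'ROWS' [FORCE]. ROWS is JSON, a list of rows, each a list of 5 numbers: the gripper command: -1 is shut, 1 is fully open, values between are in proportion, then the shift along the tool's x, y, z in mm, then the turn about the tool's z in rad. In form: [[fingers, dx, dy, dz, roll], ...]. A call has 1 to 12 rows; each row is the pose to reach, as a shift and turn from the pose commanded when the call began, along the tool's axes at that moment; what a row does not reach only later rows make up. A row lasts 1/12 s, in which the tool goes at most 41.7 mm and 7.16 degrees, less where a joint would pass 70% of its speed; a pose out of reach is approached as far as the arm can. A call with a gripper value outside its range is refused whole. The fingers move at their own pace and stop on an object; FORCE is the grip in N (left out, the last holds). Time passes only in rows, so rows that repeat a pose let the fingers close. It gives the time, the measured TCP pose, the force, the opening and the grip force at its end, in the units of the state.
- telemetry.observe(): the state, without advancing time (a new reading comes with each control period).
- vision.read_camera(name): name is "scene" or "top" or "wrist"; returns (picture, depth): 420x560x3 uint8, red, green, blue; 420x560 float32, m along the optical axis (not along the pixel's ray), 0 where there is no reading.
- vision.get_calibration(name): a dict with "camera_matrix" (3x3 intrinsics, pixels), "dist" ([k1, k2, p1, p2, k3] as OpenCV has them; the pictures are not rectified), "rvec" (rotation vector, rad) and "tvec" (3), from world to camera coordinates, as OpenCV has them. Camera axes: x right, y down, z forward; pixel columns grow to the right and rows downward; lengths in m; the calibration is good to about 2 mm. A picture is of the moment at which its call begins: read the wrist's pose just before it. get_calibration takes no time and is no camera call; for the wrist camera it gives the pose at the moment of the call.
- ticket.hand_in(): hands the job in; it is judged then, once.
The state is a dict: "time": time; "qpos": joint angles; "qvel": joint speeds; "joint_efforts": joint torques, N m; "tool_pos": TCP position; "tool_rot": TCP orientation; "contact_force": force on the tool from outside, world axes, zero at the start; "torque": the same for the moment, N m; "opening": finger opening in m; "grip_force": force on a finger pad.
Only numpy, scipy, OpenCV 4.12 (cv2) and the standard library are available. Lean on these libraries where they do the work, as an engineer would, in place of code of your own. Each camera call takes 0.05 s, during which the arm holds its last target. There are 200 camera calls.

## Task

Push the deep-well plate along the rails of the screw press until it rests against the back stop under the screw. Then turn the crank clockwise until the pad meets the plate's cap mat, and snug it down by feel, firmly but without overtightening; let go and leave the plate clamped there. Leave the other things on the bench alone.

Things in the scene. Friction and masses are not known exactly. Their poses are not given: they have to be found in the camera images.
- press: Bench-top screw press (table clamp) fixed to the bench. Origin: on the bench, on the screw's vertical axis; x runs from the open front to the column, z up. Steel base plate 12 mm thick, from x = -150 to +110 mm, 130 mm wide. Guide rails 8 mm high along x, inner faces at y = +-45.5 mm. Grey column (44 mm wide, 147 mm high) at the far end.
- press_stop (a point): Middle of the face of the back stop, at press x = +64 mm, 20 mm above the bench. The stop is 25 mm high and 96 mm wide, in front of the column.
- press_head (a point): Top of the column's overhanging head, on the screw's axis, 147 mm above the bench. The head is 44 mm round and reaches down to 113 mm above the bench; the vertical screw passes through it. Above it turns the crank.
- plate: The work: white deep-well plate with a grey cap mat on it, one loose block 128 (x) x 86 (y) x 48 (z) mm (above its lowest 10 mm the walls stand 3 mm in), 200 to 350 g. Origin: centre of underside. It lies on the base plate between the rails, 40 to 70 mm short of the stop, x along press x within 2 degrees; 1 to 4 N on its front face slides it. Home: against the stop, origin at press x = 0.
- screw: The press's screw, 16 mm thick; goes up and down, does not turn. Origin: on its axis, at the crank arm's underside, 183 mm above the bench at crank 0. It carries a round rubber-faced pad, 60 mm across, some 104 mm below this origin; but the pad is set up to 5.5 mm higher or lower each time and no reading tells: its touch must be felt. Sprung: about 14 N more for each mm down after touch.
- crank (a joint): Crank angle, rad; grows clockwise seen from above, which lowers the screw and pad 3.5 mm per rad. At q the arm points 1.4 - q rad counter-clockwise from the press's x. Starts at 0 to 2.2; the pad meets the home plate somewhere from 3.9 to 7.1; end stop at 9. Stays where it is left.
- knob_grip (a point): Grip point of the crank's upright knob, a black cylinder 20 mm across, 46 mm tall, on its axis: 45 mm from the screw's axis, 35 mm above the screw's origin, 20 mm below the knob's top, 26 mm above the arm. The knob spins freely, so a hand that pinches it from above can go round the circle without turning. Only the knob stands higher than the arm.
- crank_hub (a point): Centre of the crank's hub, on the screw's axis, at the arm's top. FEEL, measured along the circle at the knob: steady drag of about 6 N while turning (2 to 6 N is left when the hand stops); after the pad touches, both rise about 3.8 N per further rad. Snug is 2.7 to 5.8 N above the drag (35 to 75 N on the plate, 0.7 to 1.5 rad past touch): aim for the middle. Above 110 N the plate cracks.
- tip_box_a: Bystander: a pipette-tip box with a yellow tray and clear lid, 126 x 88 x 70 mm. Origin: centre of its underside. Leave it where it is.
- tip_box_b: Bystander: a pipette-tip box with a blue tray and clear lid, 126 x 88 x 70 mm. Origin: centre of its underside. Leave it where it is.
- marker: Bystander: a black marker pen lying beside the press, 137 x 12 x 15 mm. Origin: centre of its underside. Leave it where it is.
- carton: Bystander: a small paper carton beside the press, 50 x 50 x 62 mm. Origin: centre of its underside. Leave it where it is.
- timer: Bystander: a flat bench timer beside the press, 64 x 50 x 18 mm. Origin: centre of its underside. Leave it where it is.
- tube_rack: Bystander: a white foam tube rack with three yellow-capped tubes, 110 x 200 x 108 mm. Origin: centre of its underside. Leave it where it is.
Not all that is in view belongs to the job. What is shaped like the plate but orange, red or turquoise is not meant.

How it is judged:
By the outcome, as a careful person would: the job done as asked, in the order asked, and still so for the second after the job is handed in, with the robot touching nothing.
It also fails if it takes over 72 s, if anything falls off the work surface, if the arm or the gripper's body presses on something with over 40 N, if the wrist force passes 120 N, or if a joint passes its speed limit or range.

## Working session

There is one attempt and no reset: what is moved stays moved. The work goes in short steps, Python scripts to look and compute and a shell command to move; the robot and the scene stay as the last step left them, time stands still between calls to the robot, and variables do not carry over. Pictures are saved under pics/ and viewed, at most 10 in all, crops included, and the job is handed in when it is done.

```bash
mkdir -p pics; ls; python3 - <<'E'
from cell import telemetry, vision
import cv2,numpy as np
print(telemetry.observe())
for n in("scene","top"):
    p,d=vision.read_camera(n); c=vision.get_calibration(n)
    cv2.imwrite(f"pics/{n}0.png",p[:,:,::-1]); np.savez(f"{n}0.npz",p=p,d=d,K=c["camera_matrix"],D=c["dist"],r=c["rvec"],t=c["tvec"]); print(n,c)
E
```

```text
pics
{'time': 0.0, 'qpos': array([-1.25099470e+00,  3.42720487e-01,  1.52505715e+00,  4.90432628e-09,
        1.27542784e+00, -1.46000503e-01]), 'qvel': array([-2.80225905e-05, -1.68785858e-03,  1.44792714e-03,  4.43110045e-04,
       -8.65434685e-04,  1.24928938e-03]), 'joint_efforts': array([-4.11077126e-03, -4.31256652e+01, -2.44223177e+01,  7.13164313e-02,
        5.61437826e-02, -1.08575796e-04]), 'tool_pos': array([ 0.2357698 , -0.46891205,  0.40403191]), 'tool_rot': array([-3.13999699e+00, -2.34641493e-04,  4.65801939e-01]), 'contact_force': array([-0.41713659,  0.02915042,  0.02797486]), 'torque': array([-0.02159182,  0.02656751, -0.02517323]), 'grip_force': 0.0, 'opening': 0.09182854051540343}
scene {'camera_matrix': array([[408.95697   ,   0.        , 279.85748344],
       [  0.        , 408.95697   , 202.95165988],
       [  0.        ,   0.        ,   1.        ]]), 'dist': array([-0.00568039,  0.        ,  0.        ,  0.        ,  0.        ]), 'rvec': array([ 2.11243738,  1.40932896, -0.47888665]), 'tvec': array([-0.18378445, -0.2694957 ,  1.60723537])}
top {'camera_matrix': array([[420.85318359,   0.        , 281.40823429],
       [  0.        , 420.85318359, 211.23495231],
       [  0.        ,   0.        ,   1.        ]]), 'dist': array([0.01852183, 0.        , 0.        , 0.        , 0.        ]), 'rvec': array([ 2.14265946, -2.20373003,  0.09985899]), 'tvec': array([0.02138922, 0.5078146 , 1.44577302])}
```

View pics/scene0.png

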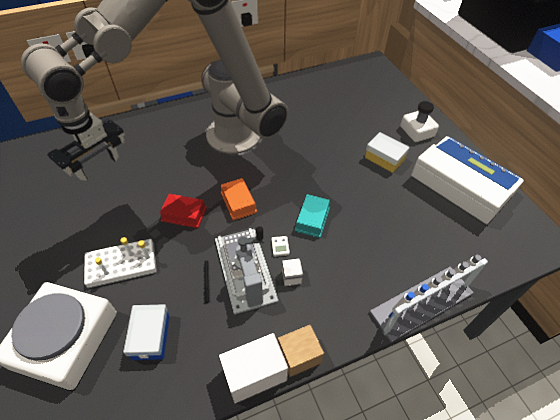

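View pics/top0.png

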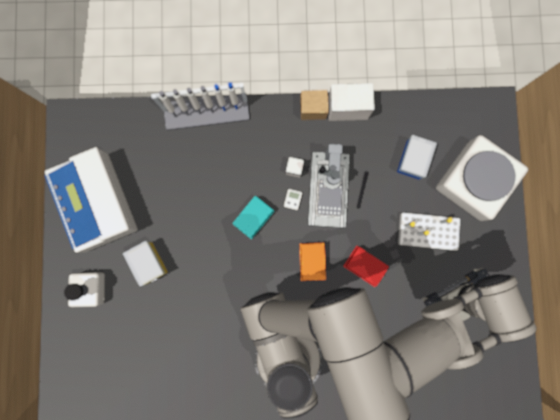

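The scene view shows the press at about (245,270) and the top view shows it at about (328,190). Candidates for the plate, in top-view pixels:
- orange block (313,262)
- red block (367,266)
- turquoise block (255,217)
- light block between the press rails (328,200)

By the description I choose the one between the rails, and I'll check it in a close crop.

```bash
cat > h.py <<'E'
import numpy as np,cv2
def load(n): return np.load(n+".npz")
def cloud(f,undist=True):
    h,w=f["d"].shape; v,u=np.mgrid[:h,:w]
    uv=cv2.undistortPoints(np.stack([u,v],-1).reshape(-1,1,2).astype(float),f["K"],f["D"]).reshape(h,w,2)
    pc=np.dstack([uv,np.ones((h,w))])*f["d"][...,None]
    R=cv2.Rodrigues(f["r"])[0]; P=(pc-f["t"].ravel())@R; P[f["d"]==0]=np.nan
    return P
def ray(f,u,v,z):
    q=cv2.undistortPoints(np.array([[[u,v]]],float),f["K"],f["D"])[0,0]
    R=cv2.Rodrigues(f["r"])[0]; o=-R.T@f["t"].ravel(); d=R.T@np.array([*q,1]); return o+d*(z-o[2])/d[2]
E
python3 - <<'E'
from h import *
a,b=load("top0"),load("scene0")
ca=cv2.resize(a["p"][135:235,280:380],(400,400),interpolation=cv2.INTER_CUBIC); cb=cv2.resize(b["p"][220:320,200:300],(400,400),interpolation=cv2.INTER_CUBIC)
cv2.imwrite("pics/crop.png",np.hstack([ca,cb])[:,:,::-1])
P=cloud(a)
np.set_printoptions(linewidth=250)
print((P[140:235:3,300:362:3,2]*1000).round().astype(int))
print(P[150,328],P[226,328],P[190,310],P[190,348])
E
```

```text
[[                   3 -9223372036854775808                   -1                    2                    7                    0                    3                   -3                    2                   -2                    0
                    -2                   -1                    0                    1                   -4                   -1                   -3                   -5                   -1                    1]
 [                   0                   -2                   -3                   -1                    5                    2                   -3                   -4                    3                    3                   -3
                    -5                   -2                   -6                   -4                   -2                    0                    0                    1                    0                   -3]
 [                  -2                    6                    2                   -4                    3                   -1                    0                    4                    6                  
[... 12684 characters left out ...]
                  1                   -4]
 [                  -8                   -4                    1                   -4                   -4                   -1                   -5                    4                   -1                    3                    1
                    -3                   -4                   -1                    0                   -7                   -2                    0                    0                   -1                    4]]
[ 0.69409419 -0.15048201  0.13624217] [ 0.45332978 -0.15594263  0.00085847] [ 0.58421777 -0.09721853 -0.00501228] [ 0.57952863 -0.23194838  0.00083484]<stdin>:7: RuntimeWarning: invalid value encountered in cast
```

View pics/crop.png

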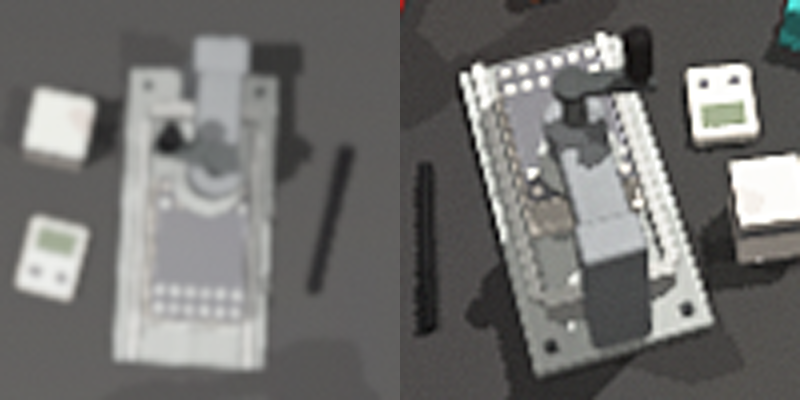

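The crop confirms it: the grey mat with white well rims lies between the rails, short of the stop (centre near top-view (330,200)). The knob is at about (322,169), on the +y side, and the hub at about (333,171). Next I'll measure the press frame, the plate front and the knob.

```bash
cat > m.py <<'E'
from h import *
import sys
f=load("top0"); P=cloud(f); g=cv2.cvtColor(f["p"],cv2.COLOR_RGB2GRAY).astype(float)
# side edges of base plate: subpixel gradient peaks left/right per row
L,Rr=[],[]
for v in range(175,222):
    r=np.gradient(cv2.GaussianBlur(g,(3,3),0)[v])
    l=305+np.argmax(r[305:320]); q=338+np.argmin(r[338:358])
    for s,c,lst in((1,l,L),(-1,q,Rr)):
        w=np.clip(s*r[c-2:c+3],0,None); lst.append(ray(f,(w*np.arange(c-2,c+3)).sum()/w.sum(),v,.012)[:2])
F=[];B=[]
G=cv2.GaussianBlur(g,(3,3),0)
for u in range(313,343):
    r=np.gradient(G[:,u]); c=218+np.argmin(r[218:232]); w=np.clip(-r[c-2:c+3],0,None); F.append(ray(f,u,(w*np.arange(c-2,c+3)).sum()/w.sum(),.012)[:2])
for u in list(range(315,326))+list(range(344,347)):
    r=np.gradient(G[:,u]); c=146+np.argmax(r[146:160]); w=np.clip(r[c-2:c+3],0,None); B.append(ray(f,u,(w*np.arange(c-2,c+3)).sum()/w.sum(),.012)[:2])
def line(p): 
    x=cv2.fitLine(np.array(p,np.float32),cv2.DIST_HUBER,0,.001,.001).ravel(); return x
l,r,fr,b=map(line,(L,Rr,F,B))
ang=lambda x:np.degrees(np.arctan(x[1]/x[0]))
print("yaw deg L,R",ang(l),ang(r),"front,back normal",np.degrees(np.arctan(-fr[0]/fr[1])),np.degrees(np.arctan(-b[0]/b[1])))
yaw=np.radians((ang(l)+ang(r))/2); ex=np.array([np.cos(yaw),np.sin(yaw)]); ey=np.array([-ex[1],ex[0]])
print("width",(l[2:]-r[2:])@ey,"length",(b[2:]-fr[2:])@ex)
yc=(l[2:]+r[2:])@ey/2; xf,xb=fr[2:]@ex,b[2:]@ex
for nm,x0 in(("front",xf+.15),("back",xb-.11)): print("axis from",nm,ex*x0+ey*yc)
x0=(xf+.15+xb-.11)/2; O=ex*x0+ey*yc; print("O",O,"yaw",yaw)
Q=P.copy(); d=P[...,:2]-O; X=d@ex; Y=d@ey; Z=P[...,2]
def st(n,m): print(n,m.sum(),"x",np.percentile(X[m],[2,50,98]).round(4),"y",np.percentile(Y[m],[2,50,98]).round(4),"z",np.median(Z[m]).round(4))
near=(abs(X)<.2)&(abs(Y)<.08)
st("plate",near&(Z>.045)&(Z<.075)&(X<-.02)); k=near&(Z>.217)&(Z<.26); st("knob",k)
st("head",near&(Z>.135)&(Z<.16)); st("arm",near&(Z>.17)&(Z<.205))
st("pad",near&(Z>.08)&(Z<.108)&(X<-.0))
v,u=np.where(k);print("knob px",u.mean(),v.mean(), "ray", (ray(f,u.mean(),v.mean(),np.median(Z[k]))[:2]-O)@np.c_[ex,ey])
E
python3 m.py
```

```text
yaw deg L,R -5.38078 -4.9663334 front,back normal -6.125666 -5.2346673
width 0.1323371 length 0.26234207
axis from front [ 0.6029591  -0.16332586]
axis from back [ 0.60529155 -0.16353706]
O [ 0.6041253  -0.16343147] yaw -0.0902956
plate 652 x [-0.1149 -0.0703 -0.0234] y [-0.0381  0.0005  0.039 ] z 0.0593
knob 37 x [-0.0025  0.005   0.0139] y [0.0361 0.0451 0.0521] z 0.2367
head 393 x [-0.0185  0.0559  0.1038] y [-0.02    0.0001  0.0196] z 0.1453
arm 111 x [-0.0119 -0.      0.0106] y [-0.0119  0.01    0.0535] z 0.1901
pad 73 x [-0.0293 -0.0184 -0.0031] y [-0.0286  0.0043  0.0279] z 0.0929
knob px 322.2972972972973 168.86486486486487 ray [0.00477617 0.04464653]
```

```bash
cat > w.py <<'E'
import numpy as np
from scipy.spatial.transform import Rotation as R
from cell import telemetry
O=np.array([.6041,-.1634]);YAW=-.0903
ex=np.array([np.cos(YAW),np.sin(YAW)]);ey=np.array([-ex[1],ex[0]])
s=telemetry.observe()
def where():
    d=s["tool_pos"][:2]-O; F=s["contact_force"]
    print("t",round(s["time"],2),"press xy",(d@ex).round(4),(d@ey).round(4),"z",s["tool_pos"][2].round(4),"rot",s["tool_rot"].round(4),"F press",(F[:2]@ex).round(2),(F[:2]@ey).round(2),F[2].round(2),"open",s["opening"].round(4),"grip",round(s["grip_force"],1))
def to(x,y,z):
    w=np.r_[O+ex*x+ey*y,z]-s["tool_pos"]
    print("shift mm",(R.from_euler("xyz",s["tool_rot"]).as_matrix().T@w*1000).round(1),"roll",(s["tool_rot"][2]-YAW).round(3))
E
python3 -c "
from w import *
where();to(-.17,0,.40);to(-.17,0,.21)"
```

```text
Traceback (most recent call last):
  File "w.py", line 9, in where
    print("t",round(s["time"],2),"press xy",(d@ex).round(4),(d@ey).round(4),"z",s["tool_pos"][2].round(4),"rot",s["tool_rot"].round(4),"F press",(F[:2]@ex).round(2),(F[:2]@ey).round(2),F[2].round(2),"open",s["opening"].round(4),"grip",round(s["grip_force"],1))
                                                                                                                                                                                                              ^^^^^^^^^^^^^^^^^^
AttributeError: 'float' object has no attribute 'round'
```

```bash
sed -i 's/s\["opening"\].round(4)/round(s["opening"],4)/' w.py; python3 -c "
from w import *
where();to(-.17,0,.40);to(-.17,0,.21)"
```

```text
t 0.1 press xy -0.3393 -0.3375 z 0.4041 rot [-3.1403e+00 -2.0000e-04  4.6580e-01] F press -0.27 0.06 0.16 open 0.0918 grip 0.0
shift mm [ 321.9 -197.3    4.4] roll 0.556
shift mm [ 321.9 -197.1  194.4] roll 0.556
```

```bash
python3 -m crank '[[-0.13,32,-20,0,0.06],[-0.13,64,-40,0,0.12],[-0.13,97,-60,0,0.18],[-0.13,129,-79,0,0.24],[-0.13,161,-99,0,0.3],[-0.13,193,-118,0,0.36],[-0.13,225,-138,0,0.42],[-0.13,258,-158,0,0.48],[-0.13,290,-178,0,0.54],[-0.13,322,-197,0,0.556],[-0.13,322,-197,0,0.556],[-0.13,322,-197,0,0.556]]'; python3 - <<'E'
from w import *
from cell import vision
import cv2
where();to(-.17,0,.21)
c=vision.get_calibration("wrist");p,d=vision.read_camera("wrist")
cv2.imwrite("pics/wr1.png",p[:,:,::-1]);np.savez("wr1.npz",p=p,d=d,K=c["camera_matrix"],D=c["dist"],r=c["rvec"],t=c["tvec"])
E
```

```text
time: 1.1
tool_pos: [0.4356, -0.1468, 0.4044]
tool_rot: [-3.142, 0.001, -0.086]
contact_force: [-0.3, -0.9, -0.0]
opening: 0.0401
grip_force: 0.0
t 1.1 press xy -0.1693 0.0013 z 0.4044 rot [-3.1415e+00  7.0000e-04 -8.5600e-02] F press -0.17 -0.91 -0.01 open 0.0401 grip 0.0
shift mm [ -0.6   1.3 194.4] roll 0.005
```

View pics/wr1.png

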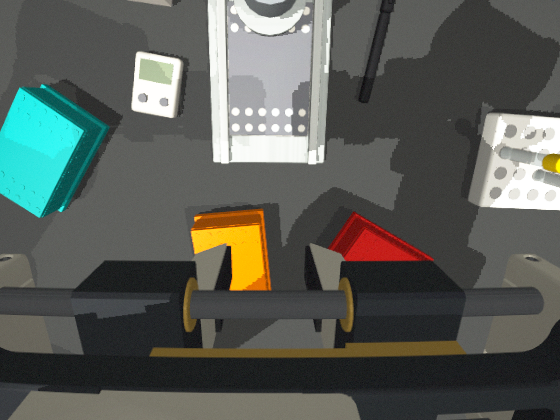

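The wrist view shows the plate front at about row 135, the press front edge at about row 162, and the orange (230,250) and red (380,240) blocks before the press. Before descending I'll check how far off those two are.

```bash
python3 - <<'E'
from h import *
O=np.array([.6041,-.1634]);YAW=-.0903
ex=np.array([np.cos(YAW),np.sin(YAW)]);ey=np.array([-ex[1],ex[0]])
for n in("wr1","top0"):
    f=load(n);P=cloud(f);h=cv2.cvtColor(f["p"],cv2.COLOR_RGB2HSV);d=P[...,:2]-O;X=d@ex;Y=d@ey
    for nm,m in(("orange",(h[...,0]>8)&(h[...,0]<22)),("red",(h[...,0]<7)|(h[...,0]>173))):
        m=m&(h[...,1]>150)&(P[...,2]>.01)&(P[...,2]<.1)&(abs(Y)<.15)
        if m.sum(): print(n,nm,"max x",np.percentile(X[m],99).round(4),"y",np.percentile(Y[m],[1,99]).round(3),"z",np.percentile(P[...,2][m],[50,99]).round(3))
f=load("wr1")
P=cloud(f);d=P[...,:2]-O;X=d@ex;Y=d@ey;Z=P[...,2];n=abs(Y)<.07
m=n&(Z>.054)&(Z<.066)&(X<-.03);print("plate front x, y range",np.percentile(X[m],[1,2]),np.percentile(Y[m],[1,99]))
m=n&(Z>.008)&(Z<.03)&(X<-.1);print("base",np.percentile(X[m],[1]),np.percentile(Y[m],[1,99]), np.median(Z[m]))
print("front corners ray",[((ray(f,u,162,.012)[:2]-O)@np.c_[ex,ey]).round(4) for u in(214,325)],"plate front",(ray(f,268,135,.06)[:2]-O)@np.c_[ex,ey])
E
```

```text
wr1 orange max x -0.2124 y [0.002 0.087] z [0.04  0.049]
wr1 red max x -0.2179 y [-0.148 -0.085] z [0.047 0.05 ]
top0 orange max x -0.2176 y [0.001 0.086] z [0.047 0.054]
top0 red max x -0.2221 y [-0.149 -0.072] z [0.047 0.054]
plate front x, y range [-0.11386452 -0.11288188] [-0.03782127  0.03874323]
base [-0.29885089] [-0.06283701  0.06492446] 0.012067230758215806
front corners ray [array([-0.1498,  0.0642]), array([-0.1493, -0.0658])] plate front [-0.11479432  0.00113423]
```

```bash
python3 -m crank '[[-0.13,5,1,38,0.005],[-0.13,9,1,76,0.005],[-0.13,9,1,114,0.005],[-0.13,9,1,152,0.005],[-0.13,9,1,180,0.005],[-0.13,9,1,194,0.005],[-0.13,9,1,194,0.005]]' ; python3 -c "
from w import *
where();to(-.13,0,.21);to(-.0705,0,.21)"
```

```text
time: 1.73
tool_pos: [0.4422, -0.1513, 0.2077]
tool_rot: [-3.139, 0.007, -0.098]
contact_force: [-1.3, 0.1, 0.4]
opening: 0.0398
grip_force: 0.0
t 1.73 press xy -0.1624 -0.0025 z 0.2077 rot [-3.1392  0.0065 -0.0975] F press -1.3 -0.03 0.38 open 0.0398 grip 0.0
shift mm [32.3 -2.8 -2.6] roll -0.007
shift mm [91.8 -3.2 -2.9] roll -0.007
```

```bash
python3 -m crank '[[-0.13,15,-1,-1,-0.005],[-0.13,30,-2,-1,-0.005],[-0.13,36,-2,-1,-0.005],[-0.13,42,-2,-1,-0.005],[-0.13,48,-2,-1,-0.005],[-0.13,54,-2,-1,-0.005],[-0.13,60,-2,-1,-0.005],[-0.13,66,-2,-1,-0.005],[-0.13,72,-2,-1,-0.005],[-0.13,78,-2,-1,-0.005],[-0.13,80,-2,-1,-0.005],[-0.13,80,-2,-1,-0.005]]'; python3 -c "
from w import *
where();to(-.0705,0,.21)"
```

```text
time: 2.73
tool_pos: [0.5237, -0.1562, 0.2122]
tool_rot: [3.141, -0.001, -0.09]
contact_force: [-1.9, 0.1, 0.5]
opening: 0.0399
grip_force: 0.6
t 2.73 press xy -0.0807 -0.0001 z 0.2122 rot [ 3.1412e+00 -6.0000e-04 -9.0500e-02] F press -1.88 -0.08 0.53 open 0.0399 grip 0.6
shift mm [10.2 -0.1  2.2] roll -0.0
```

```bash
python3 -m crank '[[-0.13,2,0,0,0],[-0.13,4,0,0,0],[-0.13,6,0,0,0],[-0.13,7,0,0,0],[-0.13,8,0,0,0],[-0.13,8,0,0,0]]';python3 -c "
from w import *
where()"; python3 -m crank '[[-0.13,1,0,0,0],[-0.13,2,0,0,0],[-0.13,2,0,0,0]]'; python3 -c "
from w import *
where()"
```

```text
time: 3.23
tool_pos: [0.5314, -0.1566, 0.2118]
tool_rot: [-3.142, 0.001, -0.09]
contact_force: [-4.8, 0.3, 4.9]
opening: 0.0401
grip_force: 2.3
t 3.23 press xy -0.073 0.0002 z 0.2118 rot [-3.1415e+00  8.0000e-04 -9.0200e-02] F press -4.8 -0.12 4.9 open 0.0401 grip 2.3
time: 3.48
tool_pos: [0.5325, -0.1567, 0.2118]
tool_rot: [-3.141, 0.004, -0.09]
contact_force: [-10.4, 0.4, 9.0]
opening: 0.0402
grip_force: 5.2
t 3.48 press xy -0.0719 0.0002 z 0.2118 rot [-3.1412  0.004  -0.0901] F press -10.39 -0.56 8.98 open 0.0402 grip 5.2
```

```bash
python3 -m crank '[[-0.13,-10,0,0,0],[-0.13,-25,0,-10,0],[-0.13,-40,0,-45,0],[-0.13,-55,0,-82,0],[-0.13,-70,0,-119,0],[-0.13,-85,0,-156,0],[-0.13,-98,0,-190,0],[-0.13,-98,0,-210,0],[-0.13,-98,0,-210,0],[-0.13,-98,0,-210,0]]'; python3 - <<'E'
from w import *
from cell import vision
import cv2
where()
c=vision.get_calibration("wrist");p,d=vision.read_camera("wrist")
np.savez("wr2.npz",p=p,d=d,K=c["camera_matrix"],D=c["dist"],r=c["rvec"],t=c["tvec"])
p2,d=vision.read_camera("top");c=vision.get_calibration("top");np.savez("top2.npz",p=p2,d=d,K=c["camera_matrix"],D=c["dist"],r=c["rvec"],t=c["tvec"])
from h import *
for n in("wr2","top2"):
    f=load(n)
    P=cloud(f);dd=P[...,:2]-O;X=dd@ex;Y=dd@ey;Z=P[...,2];m=(abs(Y)<.07)&(Z>.052)&(Z<.068)&(X<.03)&(X>-.14);print(n,"plate front x",np.percentile(X[m],[1,2]),"y",np.percentile(Y[m],[1,99]))
    k=(abs(X)<.06)&(abs(Y)<.06)&(Z>.217)&(Z<.26);print("knob",k.sum(),X[k].mean(),Y[k].mean())
a=cv2.resize(p[0:200,150:400],(500,400));b=cv2.resize(p2[150:225,295:365],(280,300),interpolation=cv2.INTER_CUBIC)
im=np.zeros((400,790,3),np.uint8);im[:,:500]=a;im[:300,505:785]=b;cv2.imwrite("pics/after.png",im[:,:,::-1])
E
```

```text
time: 4.32
tool_pos: [0.4363, -0.148, 0.4229]
tool_rot: [3.14, -0.005, -0.09]
contact_force: [0.6, 0.0, 0.2]
opening: 0.0401
grip_force: 0.0
t 4.32 press xy -0.1685 0.0002 z 0.4229 rot [ 3.14   -0.0045 -0.0904] F press 0.62 0.09 0.23 open 0.0401 grip 0.0
wr2 plate front x [-0.06041378 -0.06023906] y [-0.03704244  0.0413031 ]
knob 0 nan nan
top2 plate front x [-0.0610907  -0.06048092] y [-0.03724589  0.04062515]
knob 37 0.00531125824684545 0.04440899075684811<stdin>:12: RuntimeWarning: Mean of empty slice.
  ret = ret.dtype.type(ret / rcount)
```

View pics/after.png

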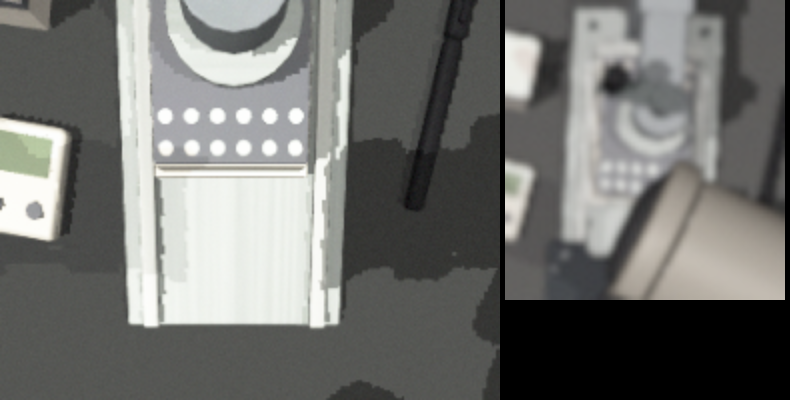

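The wrist crop shows the plate's front edge at full-frame pixel (265,85), which casts to press x = -0.0605 to -0.061, so the plate is home against the stop. In the top view the knob hasn't moved. Next I'll go over the knob and pinch it.

```bash
python3 -m crank '[[-0.13,0,-15,-10,0],[-0.13,35,-44,-10,0],[-0.13,70,-44,-10,0],[-0.13,105,-44,-10,0],[-0.13,140,-44,-10,0],[-0.13,175,-44,-10,0],[-0.13,175,-44,-10,0],[-0.13,175,-44,-10,0]]';python3 -c "
from w import *
where();to(.007,.0444,.380)"
```

```text
time: 5.08
tool_pos: [0.6158, -0.1199, 0.4276]
tool_rot: [-3.14, 0.005, -0.089]
contact_force: [-0.8, -0.3, -0.4]
opening: 0.04
grip_force: 0.0
t 5.08 press xy 0.0078 0.0444 z 0.4276 rot [-3.1403  0.0054 -0.0895] F press -0.73 -0.33 -0.43 open 0.04 grip 0.0
shift mm [-0.5  0.  47.6] roll 0.001
```

```bash
python3 -m crank '[[-0.13,-0.5,0,20,0],[-0.13,-0.5,0,40,0],[-0.13,-0.5,0,47,0],[-0.13,-0.5,0,47,0],[-1,-0.5,0,47,0],[-1,-0.5,0,47,0],[-1,-0.5,0,47,0],[-1,-0.5,0,47,0],[-1,-0.5,0,47,0],[-1,-0.5,0,47,0]]' 30;python3 -c "
from w import *
where()"
```

```text
time: 5.92
tool_pos: [0.614, -0.1193, 0.386]
tool_rot: [-3.141, -0.002, -0.09]
contact_force: [-0.3, 4.2, 4.8]
opening: 0.0194
grip_force: 30.0
t 5.92 press xy 0.0059 0.0448 z 0.386 rot [-3.1411e+00 -2.1000e-03 -8.9800e-02] F press -0.7 4.16 4.8 open 0.0194 grip 30.0
```

```bash
cat > c.py <<'E'
import sys,numpy as np
from w import *
# usage: c.py theta0 step n  -> rows for a clockwise arc; also prints feel at the present pose
def feel():
    d=s["tool_pos"][:2]-O; x,y=d@ex,d@ey; th=np.arctan2(y,x); F=s["contact_force"][:2]; f=np.array([F@ex,F@ey])
    tg=np.array([np.sin(th),-np.cos(th)]); print("th",th.round(3),"r",np.hypot(x,y).round(4),"z",s["tool_pos"][2].round(4),"tangential drag",(-f@tg).round(2),"radial",(f@[np.cos(th),np.sin(th)]).round(2),"Fz",s["contact_force"][2].round(2),"t",round(s["time"],2))
feel()
if len(sys.argv)>3:
    t0,st,n=map(float,sys.argv[1:]); k=np.arange(1,int(n)+1); th=t0-st*k
    print(np.c_[45*(np.cos(th)-np.cos(t0)),-45*(np.sin(th)-np.sin(t0)),3.5*st*k].round(1).tolist(),"end",th[-1].round(3))
E
python3 c.py 1.44 .12 12; python3 c.py 0 .12 12
```

```text
th 1.441 r 0.0452 z 0.386 tangential drag 1.24 radial 4.03 Fz 4.8 t 5.92
[[5.3, 1.0, 0.4], [10.4, 2.7, 0.8], [15.3, 4.9, 1.3], [19.9, 7.8, 1.7], [24.2, 11.1, 2.1], [28.0, 14.9, 2.5], [31.3, 19.2, 2.9], [34.0, 23.8, 3.4], [36.2, 28.8, 3.8], [37.8, 33.9, 4.2], [38.8, 39.2, 4.6], [39.1, 44.6, 5.0]] end 0.0
th 1.441 r 0.0452 z 0.386 tangential drag 1.24 radial 4.03 Fz 4.8 t 5.92
[[-0.3, 5.4, 0.4], [-1.3, 10.7, 0.8], [-2.9, 15.9, 1.3], [-5.1, 20.8, 1.7], [-7.9, 25.4, 2.1], [-11.2, 29.7, 2.5], [-15.0, 33.5, 2.9], [-19.2, 36.9, 3.4], [-23.8, 39.7, 3.8], [-28.7, 41.9, 4.2], [-33.8, 43.6, 4.6], [-39.1, 44.6, 5.0]] end -1.44
```

```bash
python3 -m crank '[[-1,5.3,1,0.4,0],[-1,10.4,2.7,0.8,0],[-1,15.3,4.9,1.3,0],[-1,19.9,7.8,1.7,0],[-1,24.2,11.1,2.1,0],[-1,28,14.9,2.5,0],[-1,31.3,19.2,2.9,0],[-1,34,23.8,3.4,0],[-1,36.2,28.8,3.8,0],[-1,37.8,33.9,4.2,0],[-1,38.8,39.2,4.6,0],[-1,39.1,44.6,5,0]]';python3 c.py 0 .12 12
```

```text
time: 6.92
tool_pos: [0.6481, -0.1672, 0.3808]
tool_rot: [-3.14, 0.002, -0.09]
contact_force: [-6.6, 6.0, 7.8]
opening: 0.0193
grip_force: 30.0
th 0.004 r 0.0442 z 0.3808 tangential drag 5.39 radial -7.13 Fz 7.81 t 6.92
[[-0.3, 5.4, 0.4], [-1.3, 10.7, 0.8], [-2.9, 15.9, 1.3], [-5.1, 20.8, 1.7], [-7.9, 25.4, 2.1], [-11.2, 29.7, 2.5], [-15.0, 33.5, 2.9], [-19.2, 36.9, 3.4], [-23.8, 39.7, 3.8], [-28.7, 41.9, 4.2], [-33.8, 43.6, 4.6], [-39.1, 44.6, 5.0]] end -1.44
```

```bash
python3 -m crank '[[-1,-0.8,5.4,0.4,0],[-1,-2.3,10.7,0.6,0],[-1,-3.9,15.9,1,0],[-1,-6.1,20.8,1.4,0],[-1,-8.9,25.4,1.8,0],[-1,-12.2,29.7,2.2,0],[-1,-16,33.5,2.6,0],[-1,-20.2,36.9,3,0],[-1,-24.8,39.7,3.4,0],[-1,-29.7,41.9,3.8,0],[-1,-34.8,43.6,4.2,0],[-1,-40.1,44.6,4.6,0]]';python3 c.py -1.44 .08 9; python3 c.py -2.16 .08 4; python3 c.py -2.48 .08 4
```

```text
time: 7.92
tool_pos: [0.6055, -0.2078, 0.3762]
tool_rot: [-3.141, -0.005, -0.09]
contact_force: [5.1, 5.5, 3.5]
opening: 0.0191
grip_force: 30.0
th -1.449 r 0.0444 z 0.3762 tangential drag 5.24 radial -5.32 Fz 3.51 t 7.92
[[-3.6, 0.3, 0.3], [-7.2, 0.4, 0.6], [-10.8, 0.1, 0.8], [-14.3, -0.4, 1.1], [-17.8, -1.2, 1.4], [-21.3, -2.3, 1.7], [-24.6, -3.7, 2.0], [-27.8, -5.3, 2.2], [-30.9, -7.2, 2.5]] end -2.16
th -1.449 r 0.0444 z 0.3762 tangential drag 5.24 radial -5.32 Fz 3.51 t 7.92
[[-2.9, -2.1, 0.3], [-5.6, -4.5, 0.6], [-8.2, -7.0, 0.8], [-10.5, -9.8, 1.1]] end -2.48
th -1.449 r 0.0444 z 0.3762 tangential drag 5.24 radial -5.32 Fz 3.51 t 7.92
[[-2.1, -2.9, 0.3], [-4.0, -6.0, 0.6], [-5.6, -9.2, 0.8], [-6.9, -12.6, 1.1]] end -2.8
```

```bash
python3 -m crank '[[-1,-3.6,-0.2,0.3,0],[-1,-7.2,-0.3,0.6,0],[-1,-10.8,-0.7,0.8,0],[-1,-14.3,-1.2,1.1,0],[-1,-17.8,-2,1.4,0],[-1,-21.3,-3,1.7,0],[-1,-24.6,-4.4,2,0],[-1,-27.8,-6,2.2,0],[-1,-30.9,-7.9,2.5,0]]' >/dev/null;python3 c.py
python3 -m crank '[[-1,-2.9,-2.1,0.3,0],[-1,-5.6,-4.5,0.6,0],[-1,-8.2,-7,0.8,0],[-1,-10.5,-9.8,1.1,0]]'>/dev/null;python3 c.py
python3 -m crank '[[-1,-2.1,-2.9,0.3,0],[-1,-4,-6,0.6,0],[-1,-5.6,-9.2,0.8,0],[-1,-6.9,-12.6,1.1,0]]'>/dev/null;python3 c.py
for a in -2.8 -3.12 -3.44 -3.76; do python3 c.py $a .08 4|tail -1;done
```

```text
th -2.161 r 0.0455 z 0.3738 tangential drag 4.59 radial -1.23 Fz 2.02 t 8.67
th -2.473 r 0.046 z 0.3727 tangential drag 5.88 radial 1.7 Fz 1.88 t 9.0
th -2.785 r 0.0463 z 0.3715 tangential drag 5.52 radial 3.27 Fz 3.69 t 9.33
[[-1.1, -3.4, 0.3], [-1.9, -6.9, 0.6], [-2.4, -10.5, 0.8], [-2.6, -14.1, 1.1]] end -3.12
[[0.1, -3.6, 0.3], [0.4, -7.2, 0.6], [1.1, -10.7, 0.8], [2.0, -14.2, 1.1]] end -3.44
[[1.2, -3.4, 0.3], [2.7, -6.7, 0.6], [4.4, -9.8, 0.8], [6.3, -12.9, 1.1]] end -3.76
[[2.2, -2.8, 0.3], [4.6, -5.5, 0.6], [7.3, -8.0, 0.8], [10.1, -10.2, 1.1]] end -4.08
```

```bash
sed -i 's/^s=tele/O=O-.0012*ex+.0003*ey\ns=tele/' w.py
python3 -m crank '[[-1,-1.5,-3.4,0.3,0],[-1,-2.5,-6.9,0.6,0],[-1,-3,-10.5,0.8,0],[-1,-3.2,-14.1,1.1,0]]' >/dev/null;python3 c.py
python3 -m crank '[[-1,0.1,-3.6,0.3,0],[-1,0.4,-7.2,0.6,0],[-1,1.1,-10.7,0.8,0],[-1,2,-14.2,1.1,0]]'>/dev/null;python3 c.py
python3 -m crank '[[-1,1.2,-3.4,0.3,0],[-1,2.7,-6.7,0.6,0],[-1,4.4,-9.8,0.8,0],[-1,6.3,-12.9,1.1,0]]'>/dev/null;python3 c.py
for a in -4.08 -4.4 -4.72 -5.04; do python3 c.py $a .08 4|tail -1;done
```

```text
th -3.093 r 0.0457 z 0.3704 tangential drag 6.34 radial 2.21 Fz 4.62 t 9.67
th 2.871 r 0.0456 z 0.3692 tangential drag 5.47 radial 3.41 Fz 6.28 t 10.0
th 2.55 r 0.0456 z 0.368 tangential drag 5.58 radial 3.55 Fz 7.31 t 10.33
[[3.0, -2.0, 0.3], [6.1, -3.8, 0.6], [9.4, -5.3, 0.8], [12.8, -6.5, 1.1]] end -4.4
[[3.5, -1.0, 0.3], [7.0, -1.7, 0.6], [10.6, -2.1, 0.8], [14.2, -2.2, 1.1]] end -4.72
[[3.6, 0.2, 0.3], [7.2, 0.6, 0.6], [10.7, 1.4, 0.8], [14.1, 2.4, 1.1]] end -5.04
[[3.4, 1.3, 0.3], [6.6, 2.9, 0.6], [9.7, 4.7, 0.8], [12.7, 6.7, 1.1]] end -5.36
```

```bash
python3 -m crank '[[-1,2,-2.6,0.2,0],[-1,4.2,-5.6,0.4,0],[-1,6.9,-8.3,0.6,0],[-1,9.7,-10.6,0.8,0]]' >/dev/null;python3 c.py
python3 -m crank '[[-1,3,-2.2,0.3,0],[-1,6.1,-4.1,0.6,0],[-1,9.4,-5.6,0.8,0],[-1,12.8,-6.8,1.1,0]]'>/dev/null;python3 c.py
```

```text
th 2.23 r 0.0458 z 0.3669 tangential drag 6.22 radial 1.54 Fz 5.88 t 10.67
th 1.911 r 0.0457 z 0.3658 tangential drag 4.93 radial -0.58 Fz 5.0 t 11.0
```

```bash
python3 -m crank '[[-1,3.5,-0.9,0.3,0],[-1,7,-1.6,0.6,0]]' >/dev/null;python3 c.py
python3 -m crank '[[-1,3.6,-0.4,0.3,0],[-1,7.2,-0.5,0.5,0]]'>/dev/null;python3 c.py
python3 -m crank '[[-1,3.6,0.2,0.3,0],[-1,7.2,0.6,0.6,0]]'>/dev/null;python3 c.py
python3 -m crank '[[-1,3.5,0.8,0.3,0],[-1,6.9,1.8,0.5,0]]'>/dev/null;python3 c.py
for a in -5.04 -5.2 -5.36 -5.52 -5.68 -5.84 -6.0 -6.16; do python3 c.py $a .08 2|tail -1;done
```

```text
th 1.753 r 0.0456 z 0.3652 tangential drag 6.73 radial 0.8 Fz 5.6 t 11.17
th 1.595 r 0.0456 z 0.3646 tangential drag 5.82 radial 1.44 Fz 5.15 t 11.33
th 1.435 r 0.0455 z 0.3641 tangential drag 5.41 radial 0.4 Fz 6.39 t 11.5
th 1.278 r 0.0454 z 0.3636 tangential drag 5.75 radial 0.83 Fz 5.15 t 11.67
[[3.4, 1.3, 0.3], [6.6, 2.9, 0.6]] end -5.2
[[3.1, 1.8, 0.3], [6.1, 3.9, 0.6]] end -5.36
[[2.8, 2.3, 0.3], [5.4, 4.8, 0.6]] end -5.52
[[2.4, 2.7, 0.3], [4.5, 5.6, 0.6]] end -5.68
[[1.9, 3.0, 0.3], [3.6, 6.2, 0.6]] end -5.84
[[1.4, 3.3, 0.3], [2.6, 6.7, 0.6]] end -6.0
[[0.9, 3.5, 0.3], [1.5, 7.0, 0.6]] end -6.16
[[0.3, 3.6, 0.3], [0.3, 7.2, 0.6]] end -6.32
```

```bash
python3 -m crank '[[-1,3.4,1.3,0.3,0],[-1,6.6,2.9,0.6,0]]' >/dev/null;python3 c.py
python3 -m crank '[[-1,3.1,1.8,0.3,0],[-1,6.1,3.9,0.5,0]]'>/dev/null;python3 c.py
python3 -m crank '[[-1,2.8,2.3,0.3,0],[-1,5.4,4.8,0.6,0]]'>/dev/null;python3 c.py
python3 -m crank '[[-1,2.4,2.7,0.3,0],[-1,4.5,5.6,0.5,0]]'>/dev/null;python3 c.py
```

```text
th 1.119 r 0.0453 z 0.363 tangential drag 5.98 radial -0.17 Fz 5.47 t 11.83
th 0.96 r 0.0451 z 0.3624 tangential drag 5.16 radial 1.19 Fz 4.69 t 12.0
th 0.801 r 0.045 z 0.3619 tangential drag 6.51 radial 0.29 Fz 5.43 t 12.17
th 0.645 r 0.0449 z 0.3614 tangential drag 6.64 radial 0.62 Fz 4.72 t 12.33
```

```bash
python3 -m crank '[[-1,1.9,3,0.3,0],[-1,3.6,6.2,0.6,0]]' >/dev/null;python3 c.py
python3 -m crank '[[-1,1.4,3.3,0.3,0],[-1,2.6,6.7,0.5,0]]'>/dev/null;python3 c.py
python3 -m crank '[[-1,0.9,3.5,0.3,0],[-1,1.5,7,0.6,0]]'>/dev/null;python3 c.py
```

```text
th 0.488 r 0.0448 z 0.3608 tangential drag 7.27 radial 0.43 Fz 4.84 t 12.5
th 0.331 r 0.0447 z 0.3603 tangential drag 7.94 radial 0.23 Fz 5.1 t 12.67
th 0.174 r 0.0445 z 0.3598 tangential drag 9.31 radial 1.15 Fz 5.2 t 12.83
```

```bash
python3 -m crank '[[-1,0.3,3.6,0.3,0],[-1,0.3,7.2,0.6,0]]' >/dev/null;python3 c.py;python3 c.py -6.32 .08 2|tail -1
```

```text
th 0.017 r 0.0444 z 0.3593 tangential drag 8.98 radial -0.01 Fz 4.3 t 13.0
[[-0.3, 3.6, 0.3], [-0.8, 7.1, 0.6]] end -6.48
```

```bash
python3 -m crank '[[-1,-0.3,3.6,0.3,0],[-1,-0.8,7.1,0.6,0]]' >/dev/null;python3 c.py; python3 -m crank '[[-1,0,0,0,0],[-1,0,0,0,0],[-1,0,0,0,0]]'>/dev/null;python3 c.py
```

```text
th -0.142 r 0.0442 z 0.3588 tangential drag 10.05 radial 1.0 Fz 4.57 t 13.17
th -0.151 r 0.0442 z 0.3588 tangential drag 6.8 radial 0.1 Fz 3.39 t 13.42
```

```bash
python3 -m crank '[[-1,0,-0.6,0,0],[-0.13,0,-1,0,0],[-0.13,0,-1,0,0],[-0.13,0,-1,0,0],[-0.13,0,-1,0,0],[-0.13,0,-1,0,0],[-0.13,0,-1,-20,0],[-0.13,0,-1,-45,0],[-0.13,0,-1,-80,0],[-0.13,0,-1,-80,0]]'; python3 -m crank '[[-0.13,-40,0,0,0],[-0.13,-80,0,0,0],[-0.13,-120,0,0,0],[-0.13,-160,0,0,0],[-0.13,-200,0,0,0],[-0.13,-200,0,0,0],[-0.13,-200,0,0,0]]'; python3 - <<'E'
from w import *
from cell import vision
from h import *
where()
for n in("wrist","top"):
    c=vision.get_calibration(n);p,d=vision.read_camera(n);np.savez(n+"3.npz",p=p,d=d,K=c["camera_matrix"],D=c["dist"],r=c["rvec"],t=c["tvec"])
    f=load(n+"3");P=cloud(f);dd=P[...,:2]-O;X=dd@ex;Y=dd@ey;Z=P[...,2];m=(abs(Y)<.07)&(Z>.052)&(Z<.068)&(X<.03)&(X>-.14);print(n,"plate front x",np.percentile(X[m],[1,2]))
    k=(abs(X)<.06)&(abs(Y)<.06)&(Z>.2)&(Z<.24);print("knob",k.sum(),X[k].mean(),Y[k].mean(),Z[k].mean())
    cv2.imwrite(f"pics/{n}3.png",p[:,:,::-1])
E
```

```text
time: 14.25
tool_pos: [0.6457, -0.1742, 0.4454]
tool_rot: [3.138, -0.011, -0.09]
contact_force: [0.8, -0.5, 0.7]
opening: 0.0401
grip_force: 0.0
time: 14.83
tool_pos: [0.4446, -0.1557, 0.4385]
tool_rot: [3.141, -0.001, -0.092]
contact_force: [-0.0, -0.9, 0.4]
opening: 0.0398
grip_force: 0.0
t 14.83 press xy -0.1584 -0.007 z 0.4385 rot [ 3.141e+00 -7.000e-04 -9.150e-02] F press 0.05 -0.91 0.43 open 0.0398 grip 0.0
wrist plate front x [-0.05967956 -0.05897015]
knob 0 nan nan nan
top plate front x [-0.06002252 -0.05905651]
knob 32 0.043878604210147554 -0.006250046269397862 0.20885698589793883<stdin>:8: RuntimeWarning: Mean of empty slice.
  ret = ret.dtype.type(ret / rcount)
```

View pics/top3.png

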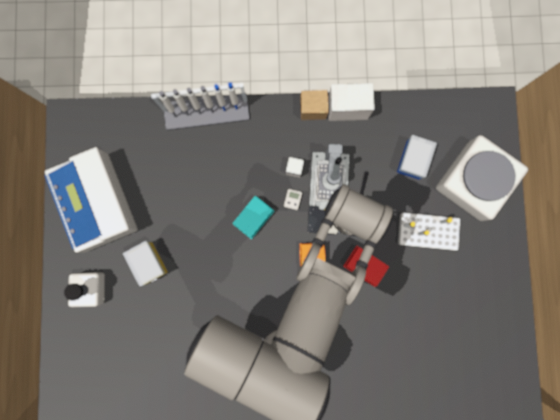

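The top view shows the plate unmoved under the pad, at about (328,185). The knob is at about (336,160), a crank angle of about 7.83 rad. The bystanders are in place, and the robot is clear.

```bash
python3 -c "
from cell import ticket
print(ticket.hand_in())"
```

```text
the job is handed in; nothing more can be done
None
```

The plate is against the back stop and clamped: I turned the crank about 1.1 rad past touch, about 4.4 N above the drag, then let go and handed the job in at about 15 s with the robot clear and the other things where they were.

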